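# Stroke the spring contacts of a rectifier test jig

## Robot

A 7-joint arm with a two-finger parallel gripper is mounted at the origin on the work surface. World frame = base frame: x ahead of the robot, y to its left, z up, the work surface at z = 0. Lengths are in m, angles in rad, forces in N, time in s.
With the tool pointing down it reaches from about 0.4 to 0.85 m from the base axis. Payload 10.4 kg.
Tool frame: the origin (TCP) lies between the finger pads, 19 mm behind the fingertips; this is the grasp point; z points along the fingers, y is the line along which they close (so a half turn about z gives the same grasp; the last joint's range is limited). The gripper opens to 85 mm and grips with 20 to 120 N. Pads are 22 mm wide; open, the fingers measure 114 mm over their backs; the gripper's body (76 mm by 85 mm) begins 54 mm behind the grasp point. The pads swing forward as they close: fully open they stand 13 mm farther back than shut.
Start: joints at [1.211, 0.332, -0.065, 1.46, 0.022, 1.35, -0.088], TCP at [0.207, -0.59, 0.25] pointing down, gripper open.
Joint ranges: [-2.6, 2.6], [-0.5, 2.12], [-1.47, 1.34], [0.16, 2.42], [-1.27, 4.41], [0.06, 2.06], [-2.6, 2.6]. Speed limits (rad/s): [2.22, 2.22, 2.79, 2.79, 3.14, 3.14, 3.14].

## Interface

Orientations are given as [roll, pitch, yaw] about the fixed x, y, z axes, in that order (R = Rz(yaw) Ry(pitch) Rx(roll)).
In Python, from rig import sensors, optics, bot gives the robot as it stands.
- The arm moves only by the tool step_arm, never from a script. Its argument "moves" is a list of rows, each an object with "grip": the closure, from 0 (fully open) to 1 (shut); "dp": the shift along the tool's x, y, z in cm, a list of three; "spin": the turn about the tool's z in rad. In form: [{"grip": grip, "dp": [x, y, z], "spin": spin}, ...]. A call has 1 to 5 rows; each row shifts and turns the commanded pose from where the row before left it, along the tool's axes as they then stand; what a row does not reach is not made up. A row lasts 1/12 s, in which the tool goes at most 41.7 mm and 7.16 degrees, less where a joint would pass 70% of its speed; a pose out of reach is approached as far as the arm can. A call is refused whole if a number of a shift passes 4.17 or a number of a turn 0.125, either way. A call with a gripper value outside its range is refused whole. The fingers move at their own pace and stop on an object; "force" is the grip in N (left out, the last holds). Time passes only in rows, so rows that do not move let the fingers close. It gives the time, the measured TCP pose, the force, the opening and the grip force at its end, in the units of the state.
- sensors.sense(): the state, without advancing time (a new reading comes with each control period).
- optics.read_camera(name): name is "scene" or "top" or "wrist"; returns the picture (384x512x3 uint8, red, green, blue); there is no depth.
- optics.camera_info(name): a dict with "fov_y" (degrees; the focal length in pixels is half the picture's height over the tangent of half this angle, whatever the lens; pixels are square), "cx", "cy" (the principal point, pixels), "rvec" (rotation vector, rad) and "tvec" (3), from world to camera coordinates, as OpenCV has them; the wrist camera has in their place "T_tool_cam" (4x4, takes a point from camera to tool coordinates, whose origin is the TCP and whose axes are the flange's). Camera axes: x right, y down, z forward; pixel columns grow to the right and rows downward; lengths in m; the calibration is good to about 2 mm. A picture is of the moment at which its call begins: read the wrist's pose just before it. camera_info takes no time and is no camera call.
- bot.finish_job(): hands the job in; it is judged then, once.
The state is a dict: "clock": time; "joint_positions": joint angles; "qd": joint speeds; "joint_torque": joint torques, N m; "eef_pos": TCP position; "orientation": TCP orientation; "force": force on the tool from outside, world axes, zero at the start; "wrist_torque": the same for the moment, N m; "finger_gap": finger opening in m; "grip_force": force on a finger pad.
Only numpy, scipy, OpenCV 4.12 (cv2) and the standard library are available. Lean on these libraries where they do the work, as an engineer would, in place of code of your own. Each camera call takes 0.05 s, during which the arm holds its last target. There are 200 camera calls.

## Task

Before a rectifier is tested, check that none of the jig's five copper spring contacts sticks: with the gripper shut, stroke the fingertips lightly along the curved row in one low sweep, from the contact next to the brass stud to the far end, following the curve so that each contact visibly dips in turn and none is pushed down to its stop. Then lift clear, leaving all five sprung back up. Do not grip, lift or shove the jig, and leave the brass nut lying inside the row and the other loose parts where they are.

Things in the scene. Friction and masses are not known exactly. Their poses are not given: they have to be found in the camera images.
- jig: Test jig, loose on the bench, 2 kg: dark steel disc 240 mm across, 12 mm thick, with a black arc-shaped block (mid radius 90 mm, 34 mm wide, top 30 mm above the bench) carrying five copper spring contacts. Origin: centre of the disc's underside, z up. Contact k stands at radius 90 mm, angle -60 + 30*(k-1) degrees from the jig's x axis towards its y; neighbours are 46.6 mm apart.
- stud (a point): Top of the brass stud (14 mm thick, on a 24 mm base), 66 mm above the bench, fixed on the jig's disc next to contact 1 at radius 90 mm, -92 degrees: it marks the starting end of the row.
- head1 (a point): Top of the copper head of contact 1 (the end next to the brass stud), 55 mm above the bench when up; moves with the head. The head is a 30 mm wide shallow cone (8 mm high on a 2 mm rim, about 32 degrees slope), so a fingertip sliding sideways onto it pushes it down.
- contact1 (a joint): How far contact 1 is pressed down, m: 0 up (sprung), 0.012 at its stop. About 0.7 N starts it, then 0.3 N per mm. It has dipped when pressed more than 2 mm; more than 11 mm counts as pushed to the stop.
- head2 (a point): Top of the copper head of contact 2, 55 mm above the bench when up; moves with the head. The head is a 30 mm wide shallow cone (8 mm high on a 2 mm rim, about 32 degrees slope), so a fingertip sliding sideways onto it pushes it down.
- contact2 (a joint): How far contact 2 is pressed down, m: 0 up (sprung), 0.012 at its stop. About 0.7 N starts it, then 0.3 N per mm. It has dipped when pressed more than 2 mm; more than 11 mm counts as pushed to the stop.
- head3 (a point): Top of the copper head of contact 3, 55 mm above the bench when up; moves with the head. The head is a 30 mm wide shallow cone (8 mm high on a 2 mm rim, about 32 degrees slope), so a fingertip sliding sideways onto it pushes it down.
- contact3 (a joint): How far contact 3 is pressed down, m: 0 up (sprung), 0.012 at its stop. About 0.7 N starts it, then 0.3 N per mm. It has dipped when pressed more than 2 mm; more than 11 mm counts as pushed to the stop.
- head4 (a point): Top of the copper head of contact 4, 55 mm above the bench when up; moves with the head. The head is a 30 mm wide shallow cone (8 mm high on a 2 mm rim, about 32 degrees slope), so a fingertip sliding sideways onto it pushes it down.
- contact4 (a joint): How far contact 4 is pressed down, m: 0 up (sprung), 0.012 at its stop. About 0.7 N starts it, then 0.3 N per mm. It has dipped when pressed more than 2 mm; more than 11 mm counts as pushed to the stop.
- head5 (a point): Top of the copper head of contact 5 (the end far from the stud), 55 mm above the bench when up; moves with the head. The head is a 30 mm wide shallow cone (8 mm high on a 2 mm rim, about 32 degrees slope), so a fingertip sliding sideways onto it pushes it down.
- contact5 (a joint): How far contact 5 is pressed down, m: 0 up (sprung), 0.012 at its stop. About 0.7 N starts it, then 0.3 N per mm. It has dipped when pressed more than 2 mm; more than 11 mm counts as pushed to the stop.
- gap1 (a point): Point on the row midway between contacts 1 and 2 (radius 90 mm, fixed to the jig), at the height of the raised heads, 55 mm above the bench. Nothing solid is there; the block below is 30 mm high.
- gap2 (a point): Point on the row midway between contacts 2 and 3 (radius 90 mm, fixed to the jig), at the height of the raised heads, 55 mm above the bench. Nothing solid is there; the block below is 30 mm high.
- gap3 (a point): Point on the row midway between contacts 3 and 4 (radius 90 mm, fixed to the jig), at the height of the raised heads, 55 mm above the bench. Nothing solid is there; the block below is 30 mm high.
- gap4 (a point): Point on the row midway between contacts 4 and 5 (radius 90 mm, fixed to the jig), at the height of the raised heads, 55 mm above the bench. Nothing solid is there; the block below is 30 mm high.
- nut: Knurled brass nut, 29 mm across, 16 mm high, loose, lying on the jig's disc inside the arc; origin at the centre of its underside, 12 mm above the bench. A bystander.
- sleeve: Copper slip-ring sleeve, upright tube 40 mm across, 38 mm high, loose on the bench beside the jig; origin at the centre of its underside. A bystander.
- cap: Aluminium cover cap, open side up, 68 mm across, 28 mm high, loose on the bench beside the jig; origin at the centre of its underside. A bystander.
- rectifier: Black horseshoe-shaped rectifier block, about 110 mm by 70 mm, 22 mm high with its steel diode caps, loose on the bench beside the jig; origin under its middle. A bystander.
Mind the look-alikes: they are no part of the job. Of the things that look like the jig, take the one that is farthest to the robot's right at the start.

How it is judged:
By the outcome, as a careful person would: the job done as asked, in the order asked, and still so for the second after the job is handed in, with the robot touching nothing.
It also fails if it takes over 42 s, if anything falls off the work surface, if the arm or the gripper's body presses on something with over 40 N, if the wrist force passes 120 N, or if a joint passes its speed limit or range.

## Working session

There is one attempt and no reset: what is moved stays moved. The work goes in short steps, Python scripts to look and compute and a tool call to move; the robot and the scene stay as the last step left them, time stands still between calls to the robot, and variables do not carry over. Pictures are saved under pics/ and viewed, at most 10 in all, crops included, and the job is handed in when it is done.

Besides the shell and the picture viewer there is one more tool, called after "Call:" as name(argument=value, ...), one argument or row to a line, values as JSON. step_arm: Moves the arm, as the interface text tells. Its arguments: {"type":"object","properties":{"moves":{"type":"array","items":{"type":"object","properties":{"grip":{"type":"number"},"dp":{"type":"array","items":{"type":"number"}},"spin":{"type":"number"}}}},"force":{"type":"number"}},"required":["moves"]}

```bash
mkdir -p pics
python3 - <<'E'
from rig import sensors, optics, bot
import cv2,numpy as np
s=sensors.sense(); print(s)
for n in("scene","top"):
    im=optics.read_camera(n); cv2.imwrite(f"pics/{n}0.png",im[:,:,::-1]); print(n,optics.camera_info(n))
print(optics.camera_info("wrist"))
E
```

```text
{'clock': 0.0, 'joint_positions': array([ 1.21140891,  0.33286223, -0.06475522,  1.46097132,  0.02155741,
        1.34994962, -0.08848425]), 'qd': array([ 2.25610799e-04,  1.15493316e-03,  9.94823795e-04, -1.38700775e-04,
        5.04683376e-05, -2.20946192e-04,  1.20929654e-03]), 'joint_torque': array([-4.72355605e-04, -6.25442362e+01,  4.88822884e-02, -3.91600370e+01,
        1.62223406e-02,  9.89093125e-03, -7.57779981e-05]), 'eef_pos': array([ 0.20644714, -0.58951588,  0.24920776]), 'orientation': array([-3.14009540e+00,  1.35099838e-05,  3.36867647e-01]), 'force': array([-0.16241242, -0.63816217,  0.82858554]), 'wrist_torque': array([ 8.60194999e-05,  2.54588426e-02, -6.55235300e-03]), 'grip_force': 0.0, 'finger_gap': 0.08524078576792822}
scene {'fov_y': 56.32371967229717, 'cx': 253.69446225959265, 'cy': 195.51990485318294, 'rvec': array([ 0.75163673,  2.73929055, -0.91270159]), 'tvec': array([ 0.44178791, -0.21326453,  1.21743015])}
top {'fov_y': 55.53795573715623, 'cx': 256.8694444780761, 'cy': 190.97437866308977, 'rvec': array([ 2.17164029, -2.14106533,  0.1143021 ]), 'tvec': array([0.04858543, 0.56064215, 0.73933746])}
{'fov_y': 61.671479071101146, 'cx': 253.06128657280019, 'cy': 185.97550139712152, 'T_tool_cam': array([[-2.25320092e-04, -9.55187746e-01, -2.96000540e-01,
         7.43444296e-02],
       [ 9.99999909e-01, -3.22119132e-04,  2.78256845e-04,
        -1.50395980e-03],
       [-3.61134965e-04, -2.96000450e-01,  9.55187732e-01,
        -1.24036809e-01],
       [ 0.00000000e+00,  0.00000000e+00,  0.00000000e+00,
         1.00000000e+00]])}
```

View pics/top0.png

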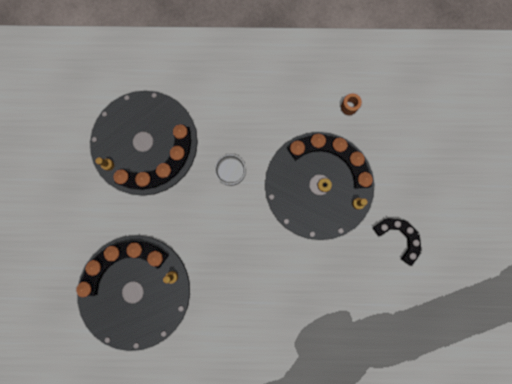

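View pics/scene0.png

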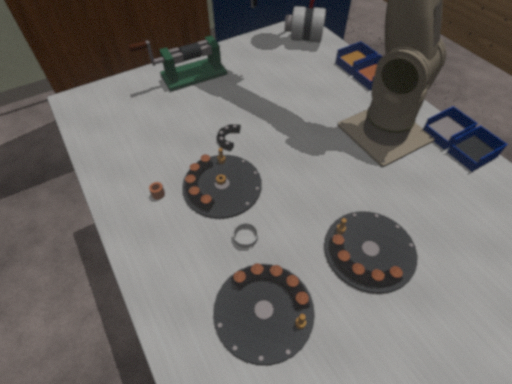

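The top view is oriented with up = +x and right = -y. There are three jig look-alikes, centred at top pixels (143,142), (133,292) and (319,186). The one farthest to the robot's right is (319,186). It also has the nut inside its arc at (325,185), and its stud is at (360,203). Its heads run from (365,180) for contact 1 to (297,148) for contact 5.

```bash
cat > h.py <<'E'
import cv2,numpy as np
from rig import sensors, optics
def cam(n):
    c=optics.camera_info(n); f=192/np.tan(np.radians(c['fov_y']/2))
    K=np.array([[f,0,c['cx']],[0,f,c['cy']],[0,0,1]])
    if 'rvec' in c:
        R=cv2.Rodrigues(c['rvec'])[0]; t=c['tvec']; return K,R,t
    from scipy.spatial.transform import Rotation as Ro
    s=sensors.sense(); T=np.eye(4);T[:3,:3]=Ro.from_euler('xyz',s['orientation']).as_matrix();T[:3,3]=s['eef_pos']
    T=np.linalg.inv(T@c['T_tool_cam']); return K,T[:3,:3],T[:3,3]
def ray(n,uv,z,C=None):
    K,R,t=C or cam(n); o=-R.T@t; d=R.T@np.linalg.inv(K)@np.array([uv[0],uv[1],1.]); return o+d*(z-o[2])/d[2]
def heads(im,box):
    x0,y0,x1,y1=box; h=cv2.cvtColor(im,cv2.COLOR_RGB2HSV)
    m=cv2.inRange(h,(3,120,60),(15,255,255)); k=np.zeros_like(m);k[y0:y1,x0:x1]=m[y0:y1,x0:x1]
    n,l,st,c=cv2.connectedComponentsWithStats(k); return [(c[i],st[i,4]) for i in range(1,n) if st[i,4]>25]
MODEL=np.array([[.09*np.cos(np.radians(a)),.09*np.sin(np.radians(a))] for a in (-60,-30,0,30,60)])
def fit(P):
    P=np.array(P)[:,:2]; a=MODEL-MODEL.mean(0); b=P-P.mean(0)
    th=np.arctan2((a[:,0]*b[:,1]-a[:,1]*b[:,0]).sum(),(a*b).sum())
    R=np.array([[np.cos(th),-np.sin(th)],[np.sin(th),np.cos(th)]]); t=P.mean(0)-R@MODEL.mean(0)
    return R,t,th,P-(MODEL@R.T+t)
E
python3 - <<'E'
from h import *
for n,box in(("top",(280,125,380,195)),("scene",(180,148,218,212))):
    im=cv2.imread(f"pics/{n}0.png")[:,:,::-1].copy()
    H=heads(im,box); print([(c.round(1),a) for c,a in H])
    P=[ray(n,c,.048) for c,a in H]
    P.sort(key=lambda p:p[1])
    if len(P)==5:
        R,t,th,e=fit(P); print(n,np.round(P,4),t,np.degrees(th)); print(e.round(4))
    if n=="top":cv2.imwrite("pics/crop.png",cv2.resize(im[110:260,250:440,::-1],None,fx=4,fy=4,interpolation=2))
E
```

```text
[(array([318.1, 140.3]), np.int32(172)), (array([339.7, 144.6]), np.int32(168)), (array([297.2, 147.5]), np.int32(174)), (array([356.8, 158.5]), np.int32(168)), (array([364.8, 179.1]), np.int32(173))]
top [[ 0.5861 -0.1675  0.048 ]
 [ 0.6293 -0.1517  0.048 ]
 [ 0.6588 -0.1164  0.048 ]
 [ 0.6673 -0.071   0.048 ]
 [ 0.6514 -0.0272  0.048 ]] [ 0.57773657 -0.07828472] -25.079049384150636
[[ 0.0006  0.0005]
 [ 0.      0.0004]
 [-0.0005  0.    ]
 [-0.0001 -0.0004]
 [-0.0001 -0.0004]]
[(array([205.1, 158.1]), np.int32(28)), (array([194.8, 166.7]), np.int32(34)), (array([190.3, 178.1]), np.int32(45)), (array([194. , 190.2]), np.int32(52)), (array([205.5, 198.8]), np.int32(59))]
scene [[ 0.5868 -0.1646  0.048 ]
 [ 0.6283 -0.1492  0.048 ]
 [ 0.6582 -0.1158  0.048 ]
 [ 0.6677 -0.0697  0.048 ]
 [ 0.6531 -0.0256  0.048 ]] [ 0.57841447 -0.0756114 ] -25.917143325210603
[[ 0.002   0.0008]
 [-0.0006  0.001 ]
 [-0.0012 -0.0008]
 [-0.0005 -0.0005]
 [ 0.0002 -0.0004]]
```

View pics/crop.png

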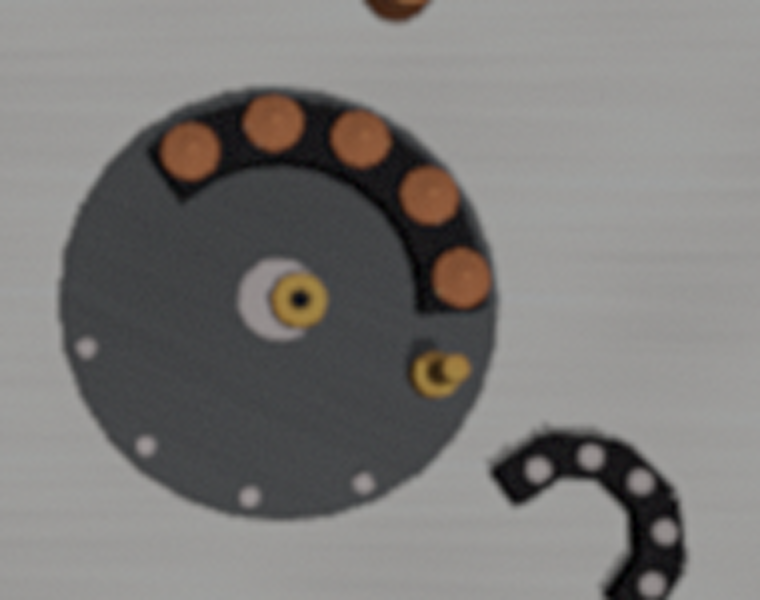

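The crop confirms the choice: this jig has the nut inside the arc, the stud at top pixel (360,203), head 1 nearest the stud, and nothing blocking the row. The two views agree to about 2 mm on the centre, roughly (0.578, -0.077), and on the angle, roughly -25.4°. I'll shut the gripper and move over.

Call:
step_arm(
  moves=[
    {"grip":1,"dp":[3.4,-2.0,0],"spin":0},
    {"grip":1,"dp":[3.4,-2.0,0],"spin":0},
    {"grip":1,"dp":[3.4,-2.0,0],"spin":0},
    {"grip":1,"dp":[3.4,-2.0,0],"spin":0},
    {"grip":1,"dp":[3.4,-2.0,0],"spin":0},
  ],
  force=20,
)

```text
clock: 0.52
eef_pos: [0.3347, -0.4376, 0.2497]
orientation: [-3.141, 0.0, 0.337]
force: [1.0, -0.3, -0.3]
finger_gap: 0.0255
grip_force: 0.0
```

Call:
step_arm(
  moves=[
    {"grip":1,"dp":[3.4,-2.0,0],"spin":0},
    {"grip":1,"dp":[3.4,-2.0,0],"spin":0},
    {"grip":1,"dp":[3.4,-2.0,0],"spin":0},
    {"grip":1,"dp":[3.4,-2.0,0],"spin":0},
    {"grip":1,"dp":[3.4,-2.0,0],"spin":0},
  ],
)

```text
clock: 0.93
eef_pos: [0.4621, -0.2871, 0.2499]
orientation: [-3.142, 0.0, 0.337]
force: [1.1, -0.3, -1.0]
finger_gap: 0.0004
grip_force: 0.0
```

Call:
step_arm(
  moves=[
    {"grip":1,"dp":[0,0,0],"spin":0.1},
    {"grip":1,"dp":[0,0,0],"spin":0.1},
    {"grip":1,"dp":[0,0,0],"spin":0.1},
    {"grip":1,"dp":[0,0,0],"spin":0.1},
    {"grip":1,"dp":[0,0,0],"spin":0.115},
  ],
)

```text
clock: 1.35
eef_pos: [0.4612, -0.2886, 0.2496]
orientation: [-3.141, 0.001, -0.183]
force: [-0.9, -0.4, -0.7]
finger_gap: -0.0001
grip_force: 0.0
```

Call:
step_arm(
  moves=[
    {"grip":1,"dp":[2.0,-3.5,0],"spin":0},
    {"grip":1,"dp":[2.0,-3.5,0],"spin":0},
    {"grip":1,"dp":[2.0,-3.5,0],"spin":0},
    {"grip":1,"dp":[1.7,-3.4,0],"spin":0},
    {"grip":1,"dp":[0,0,0],"spin":0},
  ],
)

```text
clock: 1.77
eef_pos: [0.5653, -0.1569, 0.2495]
orientation: [-3.137, -0.0, -0.168]
force: [-0.4, 1.7, -0.5]
finger_gap: 0.0001
grip_force: 0.0
```

Run:
```python
from h import *
s=sensors.sense(); print(s['eef_pos'],s['orientation'],s['joint_positions'].round(2))
C=cam("wrist"); im=optics.read_camera("wrist"); cv2.imwrite("pics/w1.png",im[:,:,::-1])
H=heads(im,(0,0,512,384)); 
P=[ray("wrist",c,.048,C) for c,a in H]
for (c,a),p in zip(H,P): print(c.round(1),a,p.round(4))
```

```text
[ 0.56526038 -0.15687533  0.24953899] [-3.13720099e+00 -3.68267194e-04 -1.68115730e-01] [ 0.52  0.28 -0.4   1.55  0.1   1.34 -1.62]
[148.3  73.9] 841 [ 0.6664 -0.0707  0.048 ]
[196.9  74. ] 826 [ 0.6585 -0.1166  0.048 ]
[110.3  98.7] 757 [ 0.6504 -0.0279  0.048 ]
[239.1  99.3] 774 [ 0.6287 -0.1522  0.048 ]
[262.2 140. ] 691 [ 0.5855 -0.1681  0.048 ]
```

View pics/w1.png

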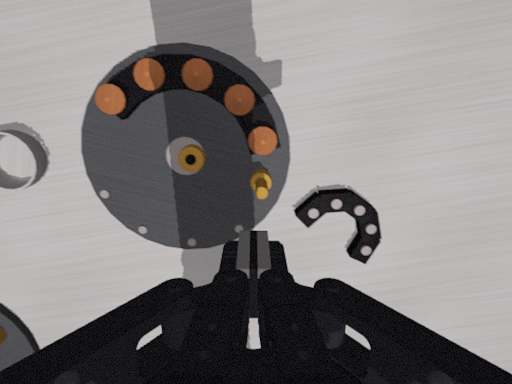

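The wrist view shows the five heads from (262,140), which is contact 1 by the stud at (262,190), to (110,99). It agrees with the top view to within 1 mm. The shut fingertips are at (253,235).

```bash
cat >> h.py <<'E'
P0=(np.array([[.5861,-.1675],[.6293,-.1517],[.6588,-.1164],[.6673,-.0710],[.6514,-.0272]])+np.array([[.5855,-.1681],[.6287,-.1522],[.6585,-.1166],[.6664,-.0707],[.6504,-.0279]]))/2
RJ,tJ,th,_=fit(P0)
def goto(ang,z):
    "tool-axis shift (cm) and spin to jig angle ang, tip height z; plus present jig polar position"
    s=sensors.sense(); p=s['eef_pos']; yaw=s['orientation'][2]; ph=np.radians(ang)+th
    g=np.array([tJ[0]+.09*np.cos(ph),tJ[1]+.09*np.sin(ph)]); d=g-p[:2]
    c,s_=np.cos(yaw),np.sin(yaw); w=(RJ.T@(p[:2]-tJ))
    print("now r %.4f ang %.1f tip z %.4f yawerr %.3f F"%(np.hypot(*w),np.degrees(np.arctan2(w[1],w[0])),p[2]-.019,(ph+np.pi/2-yaw+np.pi)%(2*np.pi)-np.pi),s['force'].round(1),s['clock'])
    print("dp cm",np.round(100*np.array([d@[c,s_],d@[s_,-c],p[2]-.019-z]),2))
E
python3 - <<'E'
from h import *
print(tJ,np.degrees(th)); goto(-76,.10)
c=optics.camera_info("wrist");T=np.linalg.inv(c['T_tool_cam']);K=cam("wrist")[0]
for x in(-.011,0,.011):
  for z in (.013,.019,.025):
    q=K@(T@[x,0,z,1])[:3]; print(x,z,(q/q[2])[:2].round(1))
E
```

```text
[ 0.57732445 -0.0786098 ] -24.934146923606633
now r 0.0832 ang -74.6 tip z 0.2304 yawerr -0.020 F [-1.2 -0.4 -0. ] 1.8167
dp cm [-0.22  0.68 13.04]
-0.011 0.013 [254.3 269.4]
-0.011 0.019 [254.3 262.9]
-0.011 0.025 [254.3 256.8]
0 0.013 [254.4 249. ]
0 0.019 [254.3 243.1]
0 0.025 [254.3 237.7]
0.011 0.013 [254.4 227.8]
0.011 0.019 [254.3 222.6]
0.011 0.025 [254.3 217.7]
```

Call:
step_arm(
  moves=[
    {"grip":1,"dp":[-0.22,0.68,2.0],"spin":0.02},
    {"grip":1,"dp":[0,0,3.5],"spin":0},
    {"grip":1,"dp":[0,0,3.0],"spin":0},
    {"grip":1,"dp":[0,0,3.0],"spin":0},
    {"grip":1,"dp":[0,0,0],"spin":0},
  ],
)

```text
clock: 2.23
eef_pos: [0.5545, -0.1721, 0.1289]
orientation: [-3.141, 0.01, -0.199]
force: [-1.1, 0.1, -2.0]
finger_gap: 0.0004
grip_force: 0.0
```

Run:
```python
from h import *
goto(-76,.05)
```

```text
now r 0.0962 ang -78.8 tip z 0.1099 yawerr 0.008 F [-1.1  0.1 -2. ] 2.2333
dp cm [ 0.46 -0.61  5.99]
```

Call:
step_arm(
  moves=[
    {"grip":1,"dp":[0,0,0],"spin":0},
    {"grip":1,"dp":[0,0,0],"spin":0},
    {"grip":1,"dp":[0,0,0],"spin":0},
  ],
)

```text
clock: 2.48
eef_pos: [0.5596, -0.1724, 0.1374]
orientation: [3.141, -0.003, -0.199]
force: [0.5, -0.7, 1.1]
finger_gap: -0.0001
grip_force: 0.0
```

Run:
```python
from h import *
goto(-76,.05)
```

```text
now r 0.0955 ang -75.8 tip z 0.1184 yawerr 0.008 F [ 0.5 -0.7  1.1] 2.4833
dp cm [-0.04 -0.55  6.84]
```

Call:
step_arm(
  moves=[
    {"grip":1,"dp":[0,-0.3,1.4],"spin":0},
    {"grip":1,"dp":[0,-0.25,1.4],"spin":0},
    {"grip":1,"dp":[0,0,1.2],"spin":0},
    {"grip":1,"dp":[0,0,1.0],"spin":0},
    {"grip":1,"dp":[0,0,0.5],"spin":0},
  ],
)

```text
clock: 2.9
eef_pos: [0.5593, -0.1668, 0.0794]
orientation: [3.141, 0.0, -0.198]
force: [-0.9, -0.3, -0.6]
finger_gap: -0.0002
grip_force: 0.0
```

Call:
step_arm(
  moves=[
    {"grip":1,"dp":[0,0,0],"spin":0},
    {"grip":1,"dp":[0,0,0],"spin":0},
    {"grip":1,"dp":[0,0,0],"spin":0},
    {"grip":1,"dp":[0,0,0],"spin":0},
  ],
)

```text
clock: 3.23
eef_pos: [0.56, -0.1667, 0.0808]
orientation: [3.141, -0.001, -0.198]
force: [0.7, -0.1, 0.7]
finger_gap: 0.0005
grip_force: 0.0
```

Run:
```python
from h import *
goto(-76,.05)
im=optics.read_camera("wrist"); im2=optics.read_camera("scene")[120:240,150:290]
cv2.imwrite("pics/w2.png",np.hstack([im[60:300,130:400],cv2.resize(im2,(280,240),interpolation=2)])[:,:,::-1])
```

```text
now r 0.0898 ang -76.2 tip z 0.0618 yawerr 0.007 F [ 0.7 -0.1  0.7] 3.2333
dp cm [0.03 0.02 1.18]
```

View pics/w2.png

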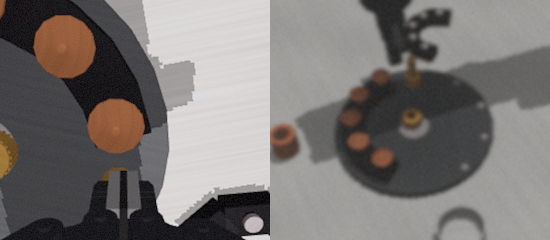

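The tips sit between the stud and head 1, lined up with the row. Before going lower, I'll check the tip length against the scene view, where the finger end shows near (213,152).

Run:
```python
from h import *
K,R,t=cam("scene"); p=sensors.sense()['eef_pos']
for z in (0,.019,.026,.032):
    q=K@(R@(p-[0,0,z])+t); print(z,(q[:2]/q[2]).round(1))
im=optics.read_camera("scene")[110:185,175:250]
cv2.imwrite("pics/s3.png",cv2.resize(im,(600,600),interpolation=2)[:,:,::-1])
```

```text
0 [211.6 146.8]
0.019 [212.3 151.2]
0.026 [212.5 152.8]
0.032 [212.7 154.2]
```

View pics/s3.png

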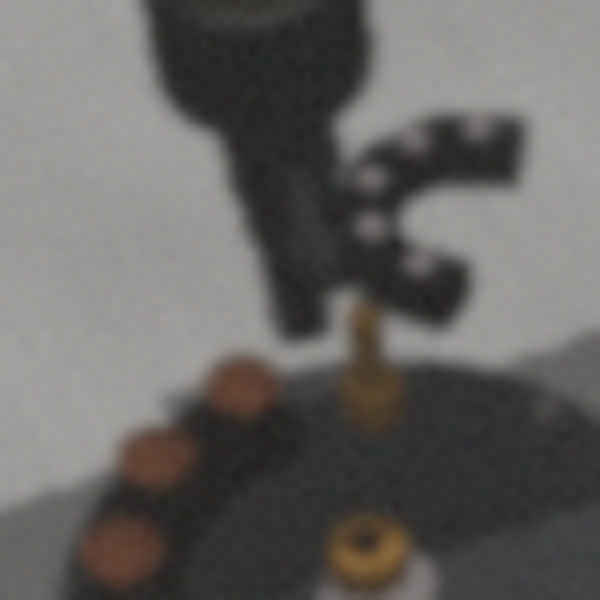

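The finger end is at about scene pixel (212.7,151.3), against a predicted (212.3,151.2), so the 19 mm tip length is right. I'll lower to a tip height of 50 mm, about 5 mm of dip.

Call:
step_arm(
  moves=[
    {"grip":1,"dp":[0,0,0.4],"spin":0},
    {"grip":1,"dp":[0,0,0.4],"spin":0},
    {"grip":1,"dp":[0,0,0.35],"spin":0},
    {"grip":1,"dp":[0,0,0],"spin":0},
    {"grip":1,"dp":[0,0,0],"spin":0},
  ],
)

```text
clock: 3.8
eef_pos: [0.5593, -0.1664, 0.0681]
orientation: [-3.142, 0.001, -0.198]
force: [-0.0, 0.8, 0.0]
finger_gap: 0.0001
grip_force: 0.0
```

Call:
step_arm(
  moves=[
    {"grip":1,"dp":[0.63,-0.02,0],"spin":-0.07},
    {"grip":1,"dp":[0.63,-0.02,0],"spin":-0.07},
    {"grip":1,"dp":[0.63,-0.02,0],"spin":-0.07},
    {"grip":1,"dp":[0.63,-0.02,0],"spin":-0.07},
  ],
)

```text
clock: 4.13
eef_pos: [0.5845, -0.1685, 0.0686]
orientation: [3.141, 0.001, 0.085]
force: [-1.4, -0.1, 2.0]
finger_gap: 0.0002
grip_force: 1.1
```

Run:
```python
from h import *
goto(-60,.05)
C=cam("wrist");im=optics.read_camera("wrist"); im2=optics.read_camera("scene")[125:185,175:250]
for c,a in heads(im,(0,0,512,384)): print(c.round(1),a,ray("wrist",c,.048,C).round(4))
cv2.imwrite("pics/w4.png",np.hstack([im[60:300,130:400],cv2.resize(im2,(300,240),interpolation=2)])[:,:,::-1])
```

```text
now r 0.0901 ang -60.5 tip z 0.0496 yawerr 0.004 F [-1.4 -0.1  2. ] 4.1333
dp cm [ 0.08 -0.01 -0.04]
[35.2 45.2] 4495 [ 0.6668 -0.0698  0.048 ]
[145.2  73.3] 4142 [ 0.6596 -0.1151  0.048 ]
[225.2 148.4] 3381 [ 0.6303 -0.1508  0.048 ]
[252.7 222.8] 1388 [ 0.5948 -0.1663  0.048 ]
```

View pics/w4.png

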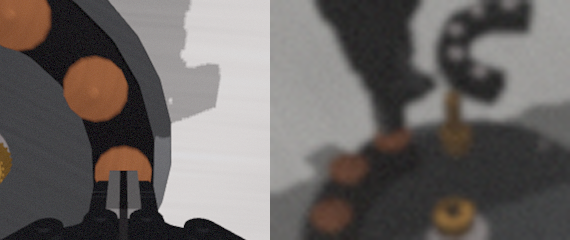

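The scene and wrist views show the tip riding on head 1's centre. The force is about 2 N upward, which fits a dip of around 5 mm, and the jig hasn't moved. I'll carry on with the sweep.

Call:
step_arm(
  moves=[
    {"grip":1,"dp":[0.63,-0.02,0],"spin":-0.07},
    {"grip":1,"dp":[0.63,-0.02,0],"spin":-0.07},
    {"grip":1,"dp":[0.63,-0.02,0],"spin":-0.07},
    {"grip":1,"dp":[0.63,-0.02,0],"spin":-0.07},
  ],
)

```text
clock: 4.57
eef_pos: [0.6092, -0.1628, 0.0687]
orientation: [3.141, -0.0, 0.362]
force: [-0.4, -0.6, -1.1]
finger_gap: 0.0001
grip_force: 0.0
```

```bash
python3 -c "
from h import *
goto(-44,.05)"
```

```text
now r 0.0900 ang -44.3 tip z 0.0497 yawerr 0.005 F [-0.4 -0.6 -1.1] 4.5667
dp cm [ 0.05  0.   -0.03]
```

Tracking is accurate.

Call:
step_arm(
  moves=[
    {"grip":1,"dp":[0.63,-0.02,0],"spin":-0.07},
    {"grip":1,"dp":[0.63,-0.02,0],"spin":-0.07},
    {"grip":1,"dp":[0.63,-0.02,0],"spin":-0.07},
    {"grip":1,"dp":[0.63,-0.02,0],"spin":-0.07},
  ],
)

```text
clock: 4.9
eef_pos: [0.631, -0.1512, 0.0686]
orientation: [3.141, 0.001, 0.642]
force: [-1.3, -0.7, 2.5]
finger_gap: 0.0001
grip_force: 1.1
```

Call:
step_arm(
  moves=[
    {"grip":1,"dp":[0.63,-0.02,0],"spin":-0.07},
    {"grip":1,"dp":[0.63,-0.02,0],"spin":-0.07},
    {"grip":1,"dp":[0.63,-0.02,0],"spin":-0.07},
    {"grip":1,"dp":[0.63,-0.02,0],"spin":-0.07},
  ],
)

```text
clock: 5.23
eef_pos: [0.6491, -0.1329, 0.0685]
orientation: [3.141, 0.0, 0.922]
force: [-0.0, -0.3, 0.9]
finger_gap: -0.0004
grip_force: 0.0
```

Run:
```python
from h import *
goto(-12,.05)
C=cam("wrist");im=optics.read_camera("wrist"); im2=optics.read_camera("top")
for c,a in heads(im,(0,0,512,384)): print(c.round(1),a,ray("wrist",c,.048,C).round(4))
for c,a in heads(im2,(280,125,380,195)): print(c.round(1),a)
```

```text
now r 0.0900 ang -12.2 tip z 0.0495 yawerr 0.004 F [-0.  -0.3  0.9] 5.2333
dp cm [ 0.02  0.   -0.05]
[106.8  57.9] 4188 [ 0.6511 -0.0256  0.048 ]
[201.8 117.1] 3676 [ 0.6672 -0.0683  0.048 ]
[436.8 124.6] 6199 [ 0.7483 -0.1339  0.048 ]
[250.6 203.1] 2821 [ 0.6599 -0.1134  0.048 ]
[317.9 140.3] 171
[338.5 143.7] 125
[297.1 147.5] 179
[357.3 159. ] 139
[364.8 179. ] 165
```

Call:
step_arm(
  moves=[
    {"grip":1,"dp":[0.63,-0.02,0],"spin":-0.07},
    {"grip":1,"dp":[0.63,-0.02,0],"spin":-0.07},
    {"grip":1,"dp":[0.63,-0.02,0],"spin":-0.07},
    {"grip":1,"dp":[0.63,-0.02,0],"spin":-0.07},
  ],
)

```text
clock: 5.67
eef_pos: [0.6612, -0.1121, 0.0687]
orientation: [3.141, 0.001, 1.2]
force: [-0.3, -1.4, 2.4]
finger_gap: -0.0002
grip_force: 1.1
```

Call:
step_arm(
  moves=[
    {"grip":1,"dp":[0.63,-0.02,0],"spin":-0.07},
    {"grip":1,"dp":[0.63,-0.02,0],"spin":-0.07},
    {"grip":1,"dp":[0.63,-0.02,0],"spin":-0.07},
    {"grip":1,"dp":[0.63,-0.02,0],"spin":-0.07},
  ],
)

```text
clock: 6.0
eef_pos: [0.6669, -0.087, 0.0685]
orientation: [-3.141, 0.001, 1.48]
force: [-0.5, -2.9, -0.0]
finger_gap: 0.0002
grip_force: 1.0
```

```bash
python3 -c "
from h import *
goto(20,.05);print(sensors.sense()['joint_positions'].round(2))"
```

```text
now r 0.0900 ang 19.6 tip z 0.0495 yawerr 0.004 F [-0.5 -2.9 -0. ] 6.0
dp cm [ 0.07  0.   -0.05]
[ 0.53  0.68 -0.67  1.48  0.44  1.14 -0.31]
```

Call:
step_arm(
  moves=[
    {"grip":1,"dp":[0.63,-0.02,0],"spin":-0.07},
    {"grip":1,"dp":[0.63,-0.02,0],"spin":-0.07},
    {"grip":1,"dp":[0.63,-0.02,0],"spin":-0.07},
    {"grip":1,"dp":[0.63,-0.02,0],"spin":-0.07},
  ],
)

```text
clock: 6.33
eef_pos: [0.666, -0.0624, 0.0688]
orientation: [3.141, 0.001, 1.76]
force: [0.3, -1.9, 1.6]
finger_gap: 0.0002
grip_force: 1.1
```

Call:
step_arm(
  moves=[
    {"grip":1,"dp":[0.63,-0.02,0],"spin":-0.07},
    {"grip":1,"dp":[0.63,-0.02,0],"spin":-0.07},
    {"grip":1,"dp":[0.63,-0.02,0],"spin":-0.07},
    {"grip":1,"dp":[0.63,-0.02,0],"spin":-0.07},
  ],
)

```text
clock: 6.67
eef_pos: [0.6578, -0.0384, 0.0686]
orientation: [-3.141, 0.001, 2.04]
force: [2.2, -3.0, 1.2]
finger_gap: 0.0002
grip_force: 1.6
```

```bash
python3 -c "
from h import *
goto(52,.05)
for c,a in heads(optics.read_camera('top'),(280,125,380,195)): print(c.round(1),a)"
```

```text
now r 0.0899 ang 51.5 tip z 0.0496 yawerr 0.003 F [ 2.2 -3.   1.2] 6.6667
dp cm [ 0.08  0.01 -0.04]
[295.9 148.5] 127
```

Call:
step_arm(
  moves=[
    {"grip":1,"dp":[0.63,-0.02,0],"spin":-0.07},
    {"grip":1,"dp":[0.63,-0.02,0],"spin":-0.07},
    {"grip":1,"dp":[0.63,-0.02,0],"spin":-0.07},
    {"grip":1,"dp":[0.63,-0.02,0],"spin":-0.07},
  ],
)

```text
clock: 7.05
eef_pos: [0.6436, -0.0177, 0.0688]
orientation: [-3.142, 0.001, 2.319]
force: [-0.5, -0.8, 1.4]
finger_gap: 0.0002
grip_force: 0.6
```

Call:
step_arm(
  moves=[
    {"grip":1,"dp":[0.63,-0.02,0],"spin":-0.07},
    {"grip":1,"dp":[0.63,-0.02,0],"spin":-0.07},
    {"grip":1,"dp":[0.63,-0.02,0],"spin":-0.07},
    {"grip":1,"dp":[0,0,0],"spin":0},
  ],
)

```text
clock: 7.38
eef_pos: [0.6283, -0.0042, 0.0683]
orientation: [-3.141, -0.001, 2.531]
force: [0.2, 0.9, 0.7]
finger_gap: -0.0003
grip_force: 0.0
```

Call:
step_arm(
  moves=[
    {"grip":1,"dp":[0,0,-1.0],"spin":0},
    {"grip":1,"dp":[0,0,-2.0],"spin":0},
    {"grip":1,"dp":[0,0,-2.5],"spin":0},
    {"grip":1,"dp":[0,0,-2.5],"spin":0},
    {"grip":1,"dp":[0,0,-2.5],"spin":0},
  ],
)

```text
clock: 7.8
eef_pos: [0.6295, -0.0051, 0.1755]
orientation: [3.141, 0.0, 2.526]
force: [0.2, -0.3, -0.5]
finger_gap: 0.0001
grip_force: 0.0
```

Call:
step_arm(
  moves=[
    {"grip":1,"dp":[0,0,-2.0],"spin":0},
    {"grip":1,"dp":[0,0,-1.0],"spin":0},
    {"grip":1,"dp":[0,0,0],"spin":0},
    {"grip":1,"dp":[0,0,0],"spin":0},
    {"grip":1,"dp":[0,0,0],"spin":0},
  ],
)

```text
clock: 8.22
eef_pos: [0.6288, -0.005, 0.2021]
orientation: [-3.14, -0.001, 2.53]
force: [-0.2, -0.4, 0.5]
finger_gap: -0.0005
grip_force: 0.0
```

Run:
```python
from h import *
goto(80,.05); C=cam("wrist");im=optics.read_camera("wrist"); im2=optics.read_camera("scene")
for c,a in heads(im,(0,0,512,384)): print(c.round(1),a,ray("wrist",c,.048,C).round(4))
for c,a in heads(im2,(180,148,218,212)): print(c.round(1),a)
cv2.imwrite("pics/end.png",np.hstack([im[:,:400],cv2.resize(im2[120:240,150:275],(400,384),interpolation=2)])[:,:,::-1])
```

```text
now r 0.0898 ang 79.9 tip z 0.1831 yawerr 0.001 F [-0.2 -0.4  0.5] 8.2167
dp cm [1.000e-02 2.000e-02 1.331e+01]
[498.7  20.1] 973 [0.6347 0.2245 0.048 ]
[506.8  76.3] 279 [0.6779 0.2138 0.048 ]
[248.6 207. ] 776 [ 0.6499 -0.0254  0.048 ]
[ 88.7 233.5] 682 [ 0.5848 -0.1652  0.048 ]
[218.  242.2] 504 [ 0.6626 -0.0702  0.048 ]
[131.5 258. ] 644 [ 0.6279 -0.1494  0.048 ]
[178.8 261.6] 638 [ 0.6574 -0.1142  0.048 ]
[194.6 166.6] 40
[190.1 178.2] 49
[192.5 189.8] 28
[205.8 199.6] 27
```

View pics/end.png

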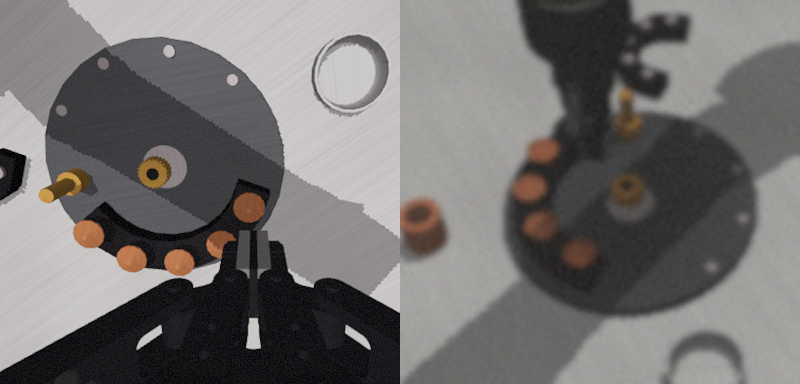

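The wrist view shows all five heads back up, from (89,233) to (249,207). The nut at (154,172) and the jig are where they were, and the arm is clear. I'm handing the job in.

```bash
python3 -c "
from rig import bot
print(bot.finish_job())"
```

```text
the job is handed in; nothing more can be done
None
```

I handed the job in at about 8 s: one low sweep ran from contact 1 by the stud to contact 5 with the tips about 5 mm below head height (readings up to about 4 N), then lifted clear, leaving all five contacts up and the jig and nut unmoved in the last pictures.

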